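Hang a dipping frame on a peg with a gravity flap

ROBOT

A 6-joint arm with a two-finger parallel gripper is mounted at the origin on a cart in front of the work surface, level with it; the furniture and walls round the work are solid. World frame = base frame: x ahead of the robot, y to its left, z up, the work surface at z = 0. Lengths are in mm, angles in rad, forces in N, time in s.
With the tool pointing down it reaches from about 375 to 750 mm from the base axis. Payload 9 kg.
Tool frame: the origin (TCP) lies between the finger pads, 19 mm behind the fingertips; this is the grasp point; z points along the fingers, y is the line along which they close (so a half turn about z gives the same grasp; the last joint's range is limited). The gripper opens to 85 mm and grips with 20 to 120 N. Pads are 22 mm wide; open, the fingers measure 114 mm over their backs; the gripper's body (76 mm by 85 mm) begins 54 mm behind the grasp point. The pads swing forward as they close: fully open they stand 13 mm farther back than shut.
Start: joints at [1.016, 0.104, 0.097, 1.564, 0, 1.353], TCP at [198.286, 566.319, 250.031] pointing down, gripper open.
Joint ranges: [-2.99, 2.99], [-0.84, 1.86], [-1.1, 1.16], [-1.84, 2.11], [-1.51, 1.56], [-3.14, 3.14]. Speed limits (rad/s): [2.22, 2.22, 2.57, 3.14, 3.14, 3.14].

INTERFACE

Orientations are given as a rotation vector (axis times angle).
In Python, from bench import manip gives the robot as it stands. Calls block until the motion is done:
- manip.reach(position, orientation): joint-space move of the TCP to a pose.
- manip.line_to(position, rot=None, velocity=150): straight line of the TCP; rot=None keeps the orientation; velocity is the mean speed in mm/s.
- manip.movej(angles): joint-space move.
- manip.command_gripper(opening): finger opening in mm; the grip force is fixed at half the most; returns when the fingers have stopped.
- manip.dwell(seconds).
- manip.solve_ik(position, orientation): joint angles nearest the present ones, or None.
- manip.observe(): the state.
- manip.snapshot(name): name is "scene" or "side" or "wrist"; returns a dict with "img" (480x640x3 uint8, red, green, blue), "K" (3x3 intrinsics, pixels), "position" and "orientation" of the camera in the world. Camera axes: x right, y down, z forward; pixel columns grow to the right and rows downward; lengths in mm; the calibration is good to about 2 mm. The wrist camera is an equidistant fisheye: a pixel r from the principal point sees the ray r / f radians off the axis. A picture is of the moment at which its call begins. There is no depth.
A pose or a line that the arm cannot do raises manip.Unreachable and nothing moves.
- manip.hand_in(): hands the job in; it is judged then, once.
The state is a dict: "time_s": time; "qpos": joint angles; "qd": joint speeds; "joint_torque": joint torques, N m; "eef_pos": TCP position; "orientation": TCP orientation; "ft_force": force on the tool from outside, world axes, zero at the start; "ft_torque": the same for the moment, N m; "finger_gap": finger opening in mm; "grasp_force": force on a finger pad.
Only numpy, scipy, OpenCV 4.12 (cv2) and the standard library are available. Lean on these libraries where they do the work, as an engineer would, in place of code of your own. Each camera call takes 0.05 s, during which the arm holds its last target. There are 200 camera calls.

TASK

Hang the dipping frame, kept upright, by its eye on the drain stand's peg: slide it in past the gravity flap and press it home against the stop collar with about 6 N, so that the flap falls behind the eye. Then pull it back against the flap for half a second with about 6 N to prove that it is locked, and leave it hanging freely on the peg. Handle it gently: never load the stand with more than 10 N, and leave the other things on the table where they are.

Things in the scene. Friction and masses are not known exactly. Their poses are not given: they have to be found in the camera images.
- dip_frame: Dipping frame, 0.15 to 0.3 kg, 192 mm high: open aluminium tray 74x74x24 mm with a sherd fixed in it, two thin rods up from its left and right rims, an upright closed eye of 8 mm round bar, a grey grip tab on top. Origin: centre of the tray's underside; z up, x through the eye (square to its plane), y across. Front and back are alike: it may hang either way round.
- dip_eye (a point): Centre of the eye's opening, 122 mm above the tray's underside. The opening is 20 mm wide (y) and 36 mm high; the bar round it is 8 mm thick, so the eye is 36 mm wide outside. Axes as the frame's.
- dip_grip (a point): Point on the grip tab, 178 mm above the tray's underside. The tab is 12 mm thick (x), 36 mm wide (y) and reaches from 150 to 192 mm above the underside. With the TCP here, pinch the 12 mm thickness from above.
- drain_stand: Drain stand, fixed: base 170x110x10 mm with a tin drip lid on it (top at 24 mm), a post 18 mm thick at x = +67 mm, 178 mm high, and a level round peg, 12 mm in diameter, axis at z = 165 mm, from the post along -x to its free tip. Origin: centre of the base's underside; z up, x along the peg from tip to post. Hung on the peg, the eye's centre is at z = 153 mm and the tray clears the lid.
- peg_tip (a point): End of the peg's free, round tip, on its axis; stand x = -88 mm, z = 165 mm.
- stop_collar: Usual place of the stop collar (28 mm in diameter, 10 mm long, round the peg): origin on the peg's axis at stand x = 0, axes as the stand's. The collar itself is clamped up to 16 mm before or behind this, different each time and not measured: its front face must be felt for. The eye's centre is 4 mm before that face when its bar touches. Rigid.
- keeper_flap (a joint): Angle of the steel gravity flap under the peg, rad: 0 = hanging straight down on its stop (locked), growing as its lower end is pushed inwards, towards the post, up to 1.5. It cannot swing outwards and falls back by its own weight (50 g). The lower bar of an eye sliding in lifts it by itself (under 1 N); it falls behind the bar once the eye's centre is 31 to 38 mm beyond the pivot.
- flap_pivot (a point): Usual place of the flap's pivot, stand x = -48 mm, z = 154 mm. The real pivot, on a lug down to z = 151 mm, goes with the collar, unmeasured, 44 to 52 mm before the collar's front face. Flap 4 mm thick, 12 mm wide, rounded lower end 35 mm below the pivot. Locked, the eye has 34 to 42 mm of play: pulled back, its bar meets the flap's rigid back with the eye's centre 6 mm beyond the pivot.
- tub: Bystander: paper grit tub with a white rim, 78 mm wide, 76 mm high. Origin: centre of its underside.
- magnifier: Bystander: black loupe, 35 mm wide, 34 mm high. Origin: centre of its underside.
- pen: Bystander: white marker with a black cap, 130 mm long, 13 mm thick, lying. Origin: centre of its underside.
- loose_sherd: Bystander: pottery sherd 46x47x13 mm, lying. Origin: centre of its underside.
- clamp: Bystander: yellow spring clamp 60x89x21 mm, lying. Origin: centre of its underside.
- small_sherd: Bystander: pottery sherd 32x37x12 mm, lying. Origin: centre of its underside.

How it is judged (in metres and radians):
On the way, in this order (a step that is already met when the one before it is completed fails the run):
1. the eye is on the peg and pressed home against the stop collar (3 N or more), with the flap fallen behind it (y of dip_eye in the frame of drain_stand between -0.012 and 0.012 m and z of dip_eye in the frame of drain_stand between 0.138 and 0.172 m and value of joint keeper_flap below 0.15 rad and x of dip_eye in the frame of drain_stand above -0.026 m and contact force between dip_frame and keeper_flap below 1 N and contact force between dip_frame and stop_collar above 3 N), for 0.1 s.
2. the frame is pulled back so that its eye bears on the flap with 4 N or more for 0.3 s, and the flap holds (y of dip_eye in the frame of drain_stand between -0.012 and 0.012 m and z of dip_eye in the frame of drain_stand between 0.138 and 0.172 m and value of joint keeper_flap below 0.15 rad and x of dip_eye in the frame of drain_stand below -0.015 m and contact force between dip_frame and keeper_flap above 4 N), for 0.3 s.
At the end, for the whole second after the job is handed in: The frame hangs by its eye on the peg between flap and collar (eye centre at stand x -68 to +17 mm, within 12 mm sideways, 144 to 160 mm high), within 0.25 rad of upright and at rest (under 0.05 m/s), its weight on the stand, with the flap down (under 0.15 rad) (x of dip_eye in the frame of drain_stand between -0.068 and 0.017 m and y of dip_eye in the frame of drain_stand between -0.012 and 0.012 m and z of dip_eye in the frame of drain_stand between 0.144 and 0.16 m and value of joint keeper_flap below 0.15 rad and angle between dip_frame's own z axis and vertical below 0.25 rad and linear speed of dip_frame below 0.05 m/s and contact force between dip_frame and drain_stand above 0.8 N); the robot touches nothing.
It fails at once if more than 10 N between the frame and the stand, flap or collar (contact force between dip_frame and drain_stand above 10 N).
It fails at once if the fingers or arm press on the stand with more than 10 N (contact force between any of the fingers, the arm and drain_stand above 10 N).
It fails at once if the frame is tipped by more than 0.5 rad (angle between dip_frame's own z axis and vertical above 0.5 rad).
It fails at once if a bystander is moved by more than 30 mm (distance of any of tub, magnifier, pen, loose_sherd, clamp, small_sherd from where it was at the start of the episode above 0.03 m).
It also fails if it takes over 72 s, if anything falls off the work surface, if the arm or the gripper's body presses on something with over 40 N, if the wrist force passes 120 N, or if a joint passes its speed limit or range.

## Working session

There is one attempt and no reset: what is moved stays moved. The work goes in short steps, each a Python script; the robot and the scene stay as the last script left them, time stands still between calls to the robot, and variables do not carry over. Pictures are saved under pics/ and viewed, at most 10 in all, crops included, and the job is handed in when it is done.

```bash
ls; mkdir -p pics; python3 - <<'E'
from bench import manip
import cv2,json,numpy as np
for n in("scene","side"):
    s=manip.snapshot(n); cv2.imwrite(f"pics/{n}0.png",s["img"][:,:,::-1]); print(n,np.round(s["K"],1).tolist(),s["position"],s["orientation"])
print(manip.observe())
E
```

```text
pics
scene [[514.5, 0.0, 320.4], [0.0, 514.5, 250.0], [0.0, 0.0, 1.0]] [-310.62896787 -277.63584386  848.75855998] [-1.98739261  1.21880563 -0.59876028]
side [[588.4, 0.0, 305.4], [0.0, 588.4, 245.0], [0.0, 0.0, 1.0]] [ 437.68213056 1348.5076484   717.43129465] [-0.08205575  2.6432616  -1.6775928 ]
{'time_s': 0.1, 'qpos': array([1.01629448e+00, 1.04641508e-01, 9.65772811e-02, 1.56390262e+00,
       4.88060821e-06, 1.35309496e+00]), 'qd': array([ 0.00303736,  0.00034642,  0.002212  ,  0.00016289, -0.00082678,
       -0.00085686]), 'joint_torque': array([ 6.63774743e-03, -5.58205318e+01,  5.04722607e+01,  1.29237919e-02,
       -2.95713025e-04, -3.57583041e-06]), 'eef_pos': array([198.12834559, 566.06174035, 249.31559207]), 'orientation': array([-5.26473290e-01, -3.09671271e+00,  1.70016522e-03]), 'ft_force': array([-0.73572538,  0.18750705,  0.23586761]), 'ft_torque': array([ 0.01200748, -0.02256193, -0.04863727]), 'grasp_force': 0.0, 'finger_gap': 85.07290162472587}
```

View pics/scene0.png

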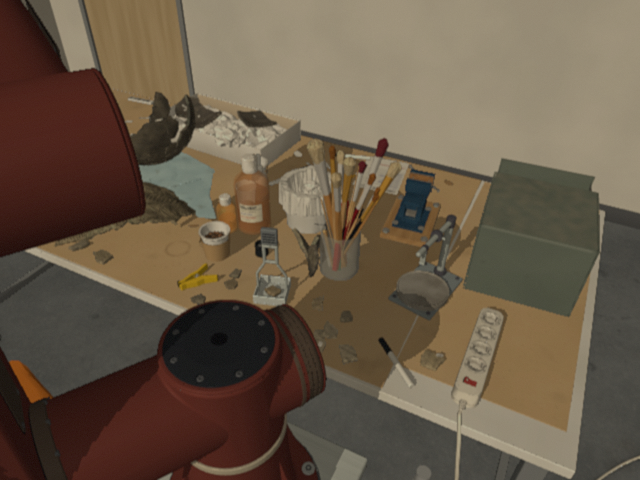

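View pics/side0.png

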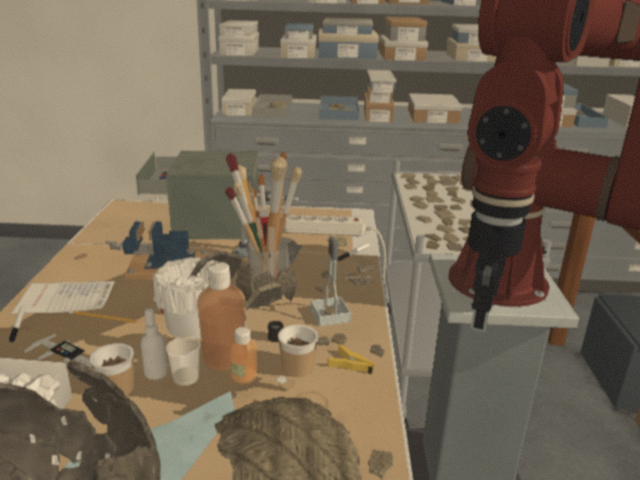

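The scene view shows the frame with its tray near (271,290) and tab near (270,238). The stand's base is near (425,290), with its peg around (425–450, 220–255). The side view shows the frame near (332,285), while the brush cup hides the stand. I'll enlarge both.

```bash
python3 - <<'E'
import cv2,numpy as np
a=cv2.imread("pics/scene0.png");b=cv2.imread("pics/side0.png")
def c(i,x,y,w,h,s): return cv2.resize(i[y:y+h,x:x+w],(w*s,h*s),interpolation=cv2.INTER_CUBIC)
# left: frame 235..315,220..320 (x4 = 320x400) ; right: stand 380..475 x 205..325 (x4=380x480)
L=c(a,240,220,80,100,5);R=c(a,385,205,80,120,5)
im=np.zeros((600,800,3),np.uint8);im[:500,:400]=L;im[:,400:]=R
cv2.imwrite("pics/c1.png",im)
cv2.imwrite("pics/c2.png",np.hstack([c(b,300,225,70,110,5),c(b,225,220,90,110,5)]))
E
```

```text
(no output)
```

View pics/c1.png

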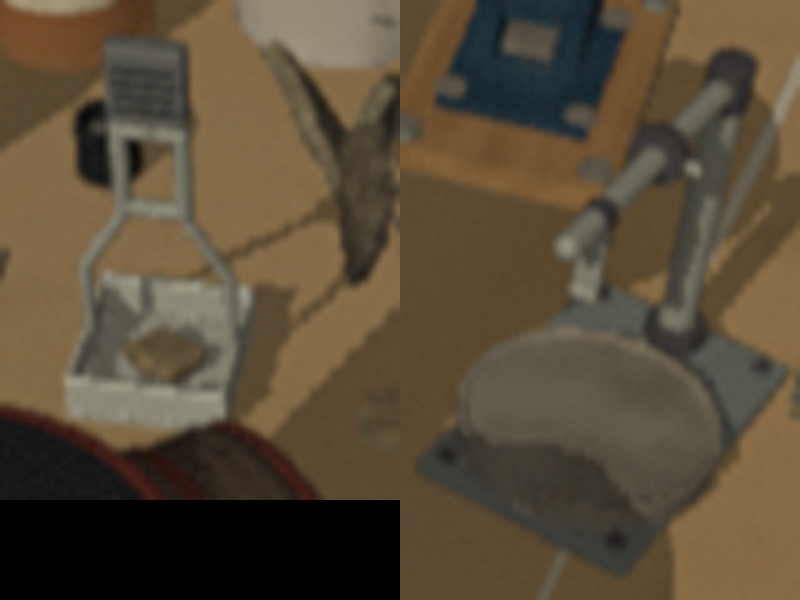

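View pics/c2.png

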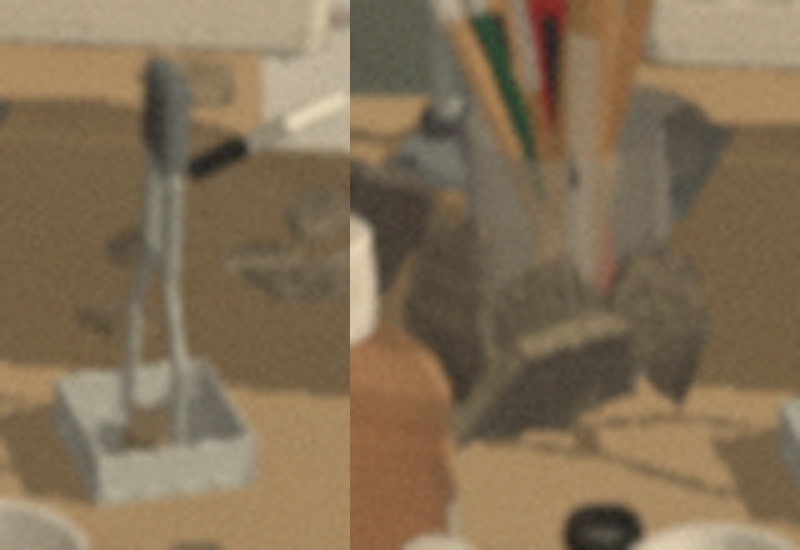

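The crops show these features:
- **Frame:** tab centre at scene px (269.4,237) and side px (333,248). Tray rim corners at scene px (254,295.6), (286,298.4), (290.4,278) and (261,275).
- **Stand:** peg tip at scene px (418,254.6), and the peg runs up to the post head at about (451,218). Base corners at about (388,298), (430,320), (463,279.4) and (426,262). The flap hangs at about (422,262).

```bash
cat >h.py <<'E'
from bench import manip
import numpy as np,cv2
from scipy.spatial.transform import Rotation as R
CAM={"scene":(514.5,320.4,250.0,np.array([-310.63,-277.64,848.76]),R.from_rotvec([-1.98739261,1.21880563,-0.59876028])),
"side":(588.4,305.4,245.0,np.array([437.68,1348.51,717.43]),R.from_rotvec([-0.08205575,2.6432616,-1.6775928]))}
def ray(c,p):
    f,cx,cy,o,r=CAM[c]; return o,r.apply([(p[0]-cx)/f,(p[1]-cy)/f,1])
def plane(c,p,z):
    o,d=ray(c,p); return o+d*(z-o[2])/d[2]
def proj(c,X):
    f,cx,cy,o,r=CAM[c]; q=r.inv().apply(np.array(X)-o); return [cx+f*q[0]/q[2],cy+f*q[1]/q[2]]
def tri(ps):
    A=np.zeros((3,3));b=np.zeros(3)
    for c,p in ps:
        o,d=ray(c,p);d=d/np.linalg.norm(d);M=np.eye(3)-np.outer(d,d);A+=M;b+=M@o
    return np.linalg.solve(A,b)
E
python3 - <<'E'
from h import *
np.set_printoptions(precision=1,suppress=True)
print("tray rim",[plane("scene",p,24) for p in[(254,295.6),(286,298.4),(290.4,278),(261,275)]])
print("tray rim side",[plane("side",(300+u/5,225+v/5),24) for u,v in[(55,380),(205,362),(250,435),(97,470)]])
print("tab tri",tri([("scene",(269.4,237)),("side",(333,248))]),plane("scene",(269.4,237),171))
print("tab top",[plane("scene",(240+u/5,220+v/5),192) for u,v in[(105,42),(187,42)]],"bot",[plane("scene",(240+u/5,220+v/5),150) for u,v in[(110,125),(187,130)]])
S=lambda u,v:(385+(u-400)/5,205+v/5)
print("base",[plane("scene",S(*p),10) for p in[(417,465),(625,573),(790,372),(605,287)]])
print("tip",plane("scene",S(563,247),165),"collar",plane("scene",S(660,150),165),"lug",plane("scene",S(600,215),165),"post",plane("scene",S(732,75),172),"postfoot",plane("scene",S(677,330),12))
E
```

```text
tray rim [array([379.3, 217.5,  24. ]), array([405.1, 148.6,  24. ]), array([469.4, 172.9,  24. ]), array([446.2, 239.9,  24. ])]
tray rim side [array([469.1, 178.3,  24. ]), array([399.9, 156.1,  24. ]), array([380.2, 219. ,  24. ]), array([447.6, 253.5,  24. ])]
tab tri [424.1 196.1 169.7] [422.8 195.2 171. ]
tab top [array([417.2, 211.4, 192. ]), array([433.4, 180.8, 192. ])] bot [array([413.9, 209.5, 150. ]), array([426.4, 178.4, 150. ])]
base [array([527.8, -53.5,  10. ]), array([ 506.7, -159.7,   10. ]), array([ 671.7, -191.7,   10. ]), array([690.9, -92.7,  10. ])]
tip [ 522.4 -103.5  165. ] collar [ 606.  -120.4  165. ] lug [ 550.1 -110.8  165. ] post [ 665.8 -134.9  172. ] postfoot [ 673.7 -134.5   12. ]
```

```bash
cat >>h.py <<'E'
def down(yaw):  # tool z down, tool y along yaw in the world
    y=np.array([np.cos(yaw),np.sin(yaw),0]);z=np.array([0,0,-1.]);x=np.cross(y,z)
    return R.from_matrix(np.c_[x,y,z]).as_rotvec()
def wray(s,p):
    K=np.array(s["K"]);d=np.array([(p[0]-K[0,2])/K[0,0],(p[1]-K[1,2])/K[1,1]]);t=np.hypot(*d)
    v=np.r_[d/max(t,1e-9)*np.sin(t),np.cos(t)];return np.array(s["position"]),R.from_rotvec(s["orientation"]).apply(v)
E
python3 - <<'E'
from h import *
np.set_printoptions(precision=2,suppress=True)
print("red tip",tri([("scene",(383,142)),("side",(232,158))]),tri([("scene",(377,157)),("side",(228,192))]))
print("tan tip",tri([("scene",(316,145)),("side",(278,165))]))
print("cup base",plane("scene",(338,276),0),"rim L/R z100",plane("scene",(320,235),100),plane("scene",(360,235),100))
print("bottle base",plane("scene",(253,230),0),"cap",tri([("scene",(251,158)),("side",(217,270))]))
print("tub",plane("scene",(215,232),76),"loupe",plane("scene",(261,252),0))
for n,p,y in[("grasp",(424,196,178),.345),("grasp+pi",(424,196,178),.345+np.pi),("hang",(599,-124,212),-.21),("hang+pi",(599,-124,212),-.21+np.pi),("look",(480,-98,350),-.21),("look+pi",(480,-98,350),-.21+np.pi),("abf",(424,196,300),.345)]:
    print(n,manip.solve_ik(p,down(y)))
E
```

```text
red tip [664.84  45.21 319.26] [680.23  66.1  255.42]
tan tip [548.8  150.79 339.52]
cup base [552.42  86.27   0.  ] rim L/R z100 [562.28 142.51 100.  ] [606.82  58.13 100.  ]
bottle base [613.67 369.72   0.  ] cap [642.39 379.19 202.83]
tub [480.52 389.7   76.  ] loupe [543.63 301.31   0.  ]
grasp [ 0.15 -0.31 -0.42  1.46  0.    1.38]
grasp+pi [ 0.15 -0.31 -0.42  1.46  0.   -1.76]
hang [-0.42  0.14  0.06  1.5   0.    1.36]
hang+pi [-0.42  0.14  0.06  1.5   0.   -1.78]
look [-0.47 -0.18  0.    1.75  0.    1.31]
look+pi [-0.47 -0.18  0.    1.75  0.   -1.83]
abf [ 0.15 -0.28 -0.18  1.68  0.    1.38]
```

The measurements agree: the tab triangulates to z = 170 and the tray is about 72 mm across. The brushes lean as far as (549,151,340), so I'll pass them on the near side. Next I'll take wrist views over the frame and the stand.

```bash
python3 - <<'E'
from h import *
import pickle
def snap(n):
    s=manip.snapshot("wrist");cv2.imwrite(f"pics/{n}.png",s["img"][:,:,::-1]);pickle.dump(s,open(n+".pkl","wb"));print(n,np.round(s["K"],1).tolist(),s["position"],R.from_rotvec(s["orientation"]).as_matrix().round(2).tolist())
manip.reach((424,196,300),down(.345));manip.dwell(.3);snap("w1")
manip.reach((400,50,320),down(.1))
manip.reach((500,-100,340),down(-.21));manip.dwell(.3);snap("w2")
o=manip.observe();print(o["time_s"],o["eef_pos"])
E
```

```text
w1 [[371.6, 0.0, 312.2], [0.0, 371.6, 238.8], [0.0, 0.0, 1.0]] [399.11615824 265.00107324 424.59821611] [[0.94, 0.33, 0.09], [0.34, -0.9, -0.26], [-0.0, 0.28, -0.96]]
w2 [[371.6, 0.0, 312.2], [0.0, 371.6, 238.8], [0.0, 0.0, 1.0]] [513.79786761 -27.82805263 465.02338498] [[0.98, -0.2, -0.06], [-0.21, -0.94, -0.27], [0.0, 0.28, -0.96]]
3.8167 [499.89589886 -99.31077932 340.30972323]
```

View pics/w1.png

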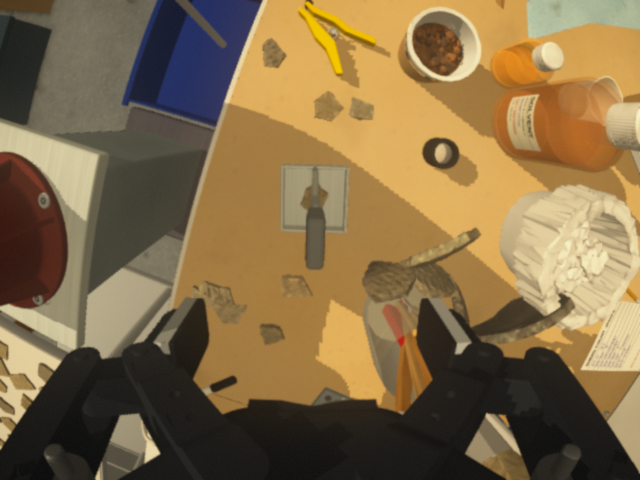

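View pics/w2.png

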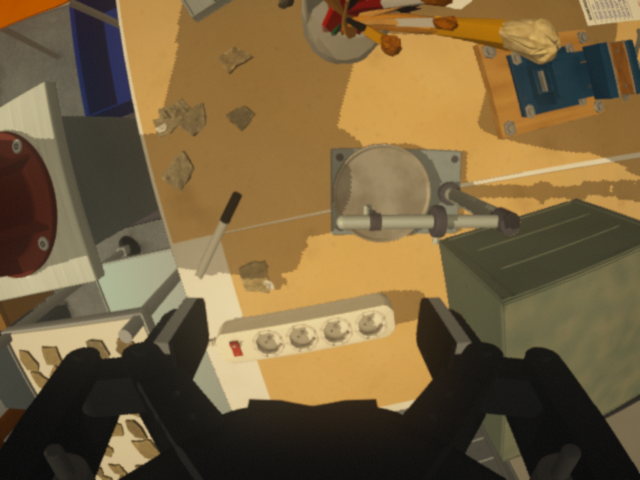

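w1 shows the tray with corners at about (283,165), (349,166), (347,232) and (282,230), and the tab running down to about (316,270). w2 shows the peg with its tip at about (337,222), the flap lug at about (375,217), the collar at about (440,221) and the post head at about (510,222). I'll enlarge both once to get exact pixels.

```bash
python3 - <<'E'
import cv2,numpy as np
a=cv2.imread("pics/w1.png");b=cv2.imread("pics/w2.png")
def c(i,x,y,w,h,s): return cv2.resize(i[y:y+h,x:x+w],(w*s,h*s),interpolation=cv2.INTER_CUBIC)
im=np.zeros((600,800,3),np.uint8)
im[:480,:320]=c(a,276,158,80,120,4)
im[:220,320:]=0
t=c(b,325,140,120,110,4);im[:440,320:]=t
im[450:,320:440]=0
u=c(b,430,175,100,37+0,4)
im[450:598,400:800]=u
cv2.imwrite("pics/c3.png",im)
E
```

```text
(no output)
```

View pics/c3.png

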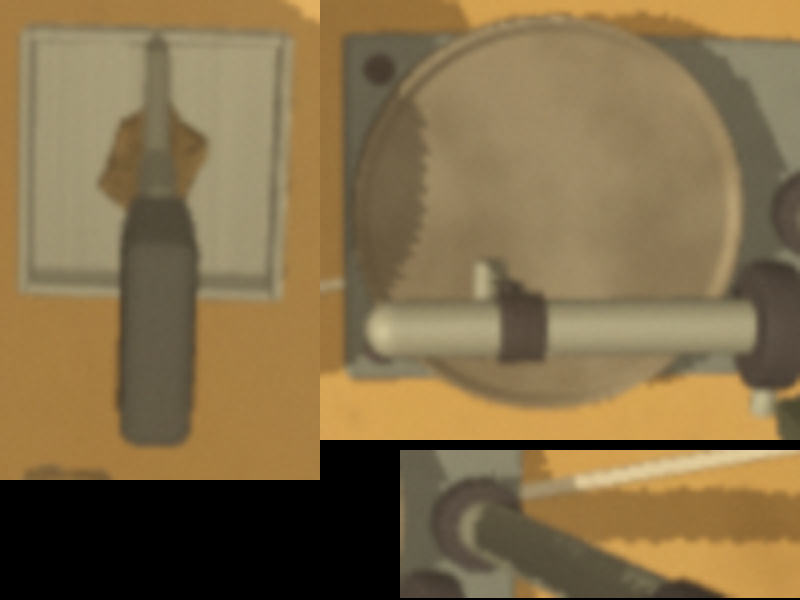

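```bash
python3 - <<'E'
from h import *
import pickle
np.set_printoptions(precision=1,suppress=True)
w1,w2=[pickle.load(open(n+".pkl","rb")) for n in("w1","w2")]
def pl(s,p,z): o,d=wray(s,p);return o+d*(z-o[2])/d[2]
A=lambda u,v:(276+u/4,158+v/4)
B=lambda u,v:(325+(u-320)/4,140+v/4)
def yaw(a,b): return np.arctan2(*(b-a)[1::-1])
c=[pl(w1,A(*p),24) for p in[(25,30),(293,35),(280,298),(20,293)]]
print("tray",c,np.mean(c,0),"yaws",[round(v,3) for v in(yaw(c[0],c[1]),yaw(c[3],c[2]),yaw(c[2],c[1])-np.pi/2,yaw(c[3],c[0])-np.pi/2)],[np.linalg.norm(c[i]-c[i-1]) for i in range(4)])
t=[pl(w1,A(*p),192) for p in[(122,240),(198,240),(190,443),(122,443)]]
print("tab",t,np.mean(t,0),[np.linalg.norm(t[i]-t[i-1]) for i in range(4)],yaw((t[2]+t[3])/2,(t[0]+t[1])/2)-np.pi/2)
P={n:pl(w2,B(*p),165) for n,p in dict(tip=(365,328),a=(430,329),b=(740,325),lugL=(502,328),lugR=(548,327)).items()}
P["face"]=pl(w2,B(757,325),168)
bc=[pl(w2,B(*p),10) for p in[(347,35),(347,378)]]
y=yaw(P["a"],P["b"]);print(P,"yaw",y,"base",bc,yaw(bc[1],bc[0])-np.pi/2)
tip=P["tip"];ex=np.array([np.cos(y),np.sin(y),0])
print({n:(p-tip)@ex-88 for n,p in P.items()},"base front x should be -85:",[(p-tip)@ex-88 for p in bc],"y +-55:",[(p-tip)@np.array([-ex[1],ex[0],0]) for p in bc],"origin",tip+88*ex)
print("scene reproj tip",proj("scene",tip),"tab",proj("scene",np.r_[np.mean(t,0)[:2],171]))
E
```

```text
tray [array([380.2, 221.9,  24. ]), array([448.6, 245.2,  24. ]), array([471.6, 175.3,  24. ]), array([402.6, 152. ,  24. ])] [425.8 198.6  24. ] yaws [np.float64(0.328), np.float64(0.326), np.float64(0.317), np.float64(0.31)] [np.float64(73.46682095418119), np.float64(72.24069493424889), np.float64(73.62060003232385), np.float64(72.77425619965489)]
tab [array([413.8, 213.3, 192. ]), array([425.3, 217.4, 192. ]), array([436.1, 184.4, 192. ]), array([425.4, 180.5, 192. ])] [425.2 198.9 192. ] [np.float64(34.765587385279616), np.float64(12.20081140753967), np.float64(34.788284987675546), np.float64(11.372344841476961)] 0.32973835149309294
{'tip': array([ 518.4, -103.1,  165. ]), 'a': array([ 531.7, -106.1,  165. ]), 'b': array([ 598. , -118.8,  165. ]), 'lugL': array([ 546.6, -109. ,  165. ]), 'lugR': array([ 556.3, -110.7,  165. ]), 'face': array([ 601. , -118.6,  168. ])} yaw -0.1889147848335557 base [array([533.3, -50.8,  10. ]), array([ 512. , -156.9,   10. ])] -0.1980143272267718
{'tip': np.float64(-88.0), 'a': np.float64(-74.40349219113496), 'b': np.float64(-6.849307392732115), 'lugL': np.float64(-59.19317688245146), 'lugR': np.float64(-49.363337195598106), 'face': np.float64(-3.9692604536096923)} base front x should be -85: [np.float64(-83.16255482687079), np.float64(-84.1471575452986)] y +-55: [np.float64(54.18563685459954), np.float64(-54.014918750054306)] origin [ 604.8 -119.6  165. ]
scene reproj tip [np.float64(416.82815177576526), np.float64(255.43387732977638)] tab [np.float64(268.4852955697202), np.float64(235.89569672961716)]
```

The sizes check out: tray about 73 mm, tab 12 × 35 mm, base ±54 mm. The frame is at (425.5,198.8) with yaw 0.32. The stand's tip is at (518.4,−103.1) with yaw −0.19. Now I'll grasp.

```bash
python3 - <<'E'
from h import *
import pickle
def st(m): o=manip.observe();print(m,round(o["time_s"],1),o["eef_pos"].round(1),o["ft_force"].round(2),o["ft_torque"].round(3),round(o["finger_gap"],1),round(o["grasp_force"],1))
manip.reach((400,50,320),down(.1))
manip.command_gripper(50)
manip.reach((425.5,198.8,270),down(.323))
manip.line_to((425.5,198.8,178),velocity=80);manip.dwell(.3);st("at")
manip.command_gripper(8);manip.dwell(.3);st("closed")
manip.line_to((425.5,198.8,240),velocity=80);manip.dwell(.4);st("lifted")
s=manip.snapshot("wrist");cv2.imwrite("pics/w3.png",s["img"][:,:,::-1]);pickle.dump(s,open("w3.pkl","wb"))
s=manip.snapshot("side");cv2.imwrite("pics/s3.png",s["img"][:,:,::-1])
a=cv2.imread("pics/w3.png")[120:480,200:440];b=cv2.imread("pics/s3.png")[170:350,270:400]
cv2.imwrite("pics/c4.png",np.hstack([cv2.resize(a,(400,600)),cv2.resize(b,(400,554),interpolation=2)[:,:].copy() if 0 else cv2.copyMakeBorder(cv2.resize(b,(400,554),interpolation=2),0,46,0,0,0)]))
E
```

```text
at 7.3 [425.6 198.8 178.2] [-0.61  0.13 -0.43] [-0.031  0.004  0.035] 50.1 0.0
closed 8.0 [425.5 198.8 178.1] [-0.23  0.21  2.14] [-0.043  0.195 -0.042] 11.2 59.0
lifted 9.3 [425.4 198.8 239.9] [-0.69  0.24 -2.06] [ 0.035  0.003 -0.02 ] 11.0 58.4
```

View pics/c4.png

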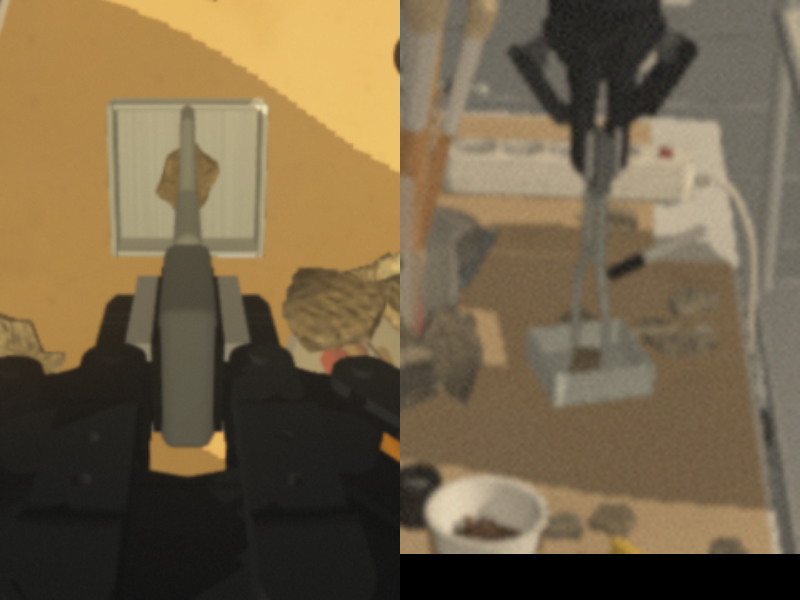

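The frame is held and hanging upright: the tray spans (110–267, 100–256) in the crop, and the lifted weight is about 2 N. I'll check the eye's offset against the TCP and then carry it to in front of the peg.

```bash
cat >>h.py <<'E'
TIP=np.array([518.4,-103.1]);YAW=-.193
EX=np.array([np.cos(YAW),np.sin(YAW)]);EY=np.array([-EX[1],EX[0]])
def W(x,y,z): return np.r_[TIP+(x+88)*EX+y*EY,z]   # stand coords -> world TCP
def S():
    o=manip.observe();f=o["ft_force"];d=o["eef_pos"][:2]-TIP
    return o["time_s"],d@EX-88,d@EY,o["eef_pos"][2],f[:2]@EX,f[:2]@EY,f[2],o
E
python3 - <<'E'
from h import *
import pickle
np.set_printoptions(precision=2,suppress=True)
s=pickle.load(open("w3.pkl","rb"))
def pl(p,z): o,d=wray(s,p);return o+d*(z-o[2])/d[2]
C=[pl((200+u/1.667,120+v/1.667),86) for u,v in[(110,102),(267,100),(263,256),(110,255)]]
d=np.mean(C,0)[:2]-[425.4,198.8];ex=np.array([np.cos(.323),np.sin(.323)]);v=C[1]-C[0];v2=C[2]-C[3]
print("tray centre in tool",d@ex,d@[-ex[1],ex[0]],"yaw",np.arctan2(v[1],v[0]),np.arctan2(v2[1],v2[0]),np.linalg.norm(v),np.linalg.norm(v2))
manip.reach((395,60,250),down(.1))
manip.reach(W(-135,0,213),down(YAW));manip.dwell(.4)
for i in range(5): print(np.array(S()[:7]));manip.dwell(.05)
for n in("scene","wrist"):
    s=manip.snapshot(n);cv2.imwrite(f"pics/{n}5.png",s["img"][:,:,::-1]);pickle.dump(s,open(n+"5.pkl","wb"))
a=cv2.imread("pics/scene5.png")[180:330,345:485];b=cv2.imread("pics/wrist5.png")[100:400,260:480]
cv2.imwrite("pics/c5.png",np.hstack([cv2.copyMakeBorder(cv2.resize(a,(400,429),interpolation=2),0,116,0,0,0),cv2.resize(b,(400,545),interpolation=2)]))
E
```

```text
tray centre in tool 0.06502573693533671 0.4163319699721474 yaw 0.33628426707993464 0.3162741703317534 71.2322778842904 74.21804970824269
[  11.22 -135.01    0.46  213.29    0.65   -0.29   -3.28]
[  11.27 -135.04    0.34  213.21   -0.15   -0.01   -2.8 ]
[  11.32 -135.01    0.23  213.19   -1.49   -0.32   -3.07]
[  11.37 -135.01    0.15  213.11   -0.36    0.19   -2.66]
[  11.42 -135.03    0.09  213.05    0.34   -0.26   -2.54]
```

View pics/c5.png

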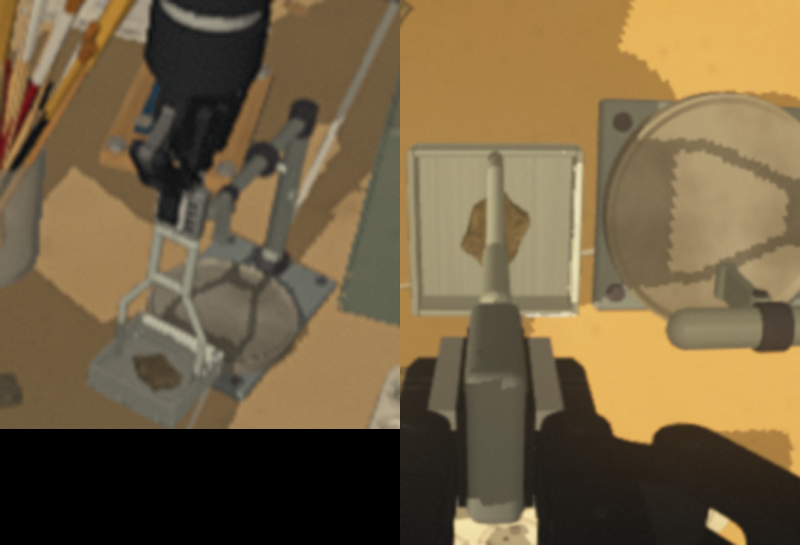

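The wrist view shows the tray upright, with the peg tip at about px (407.4,280.6), just ahead and level with the eye. I'll cross-check the lateral offset and then slide in step by step, watching the force.

```bash
cat >>h.py <<'E'
def F(n=6,dt=.02):
    r=[]
    for _ in range(n): r.append(S()[:7]);manip.dwell(dt)
    return np.mean(r,0)
E
python3 - <<'E'
from h import *
import pickle
np.set_printoptions(precision=2,suppress=True)
s=pickle.load(open("wrist5.pkl","rb"))
def pl(u,v,z): o,d=wray(s,(260+(u-400)*.55,100+v*.5505));return o+d*(z-o[2])/d[2]
def sc(p): d=p[:2]-TIP;return np.array([d@EX-88,d@EY])
print("tip",sc(pl(668,328,165)),"peg",sc(pl(740,328.5,165)),"tray",np.mean([sc(pl(u,v,59)) for u,v in[(413,148),(581,148),(578,316),(414,314)]],0),"tab end y-18",sc(pl(495,520,227)))
t=F(10,.03);print("tare",t)
for x in list(range(-120,-60,10)):
    manip.line_to(W(x,0,213),velocity=60);f=F(5);d=f-t;print(f[0],f[1:4],d[4:])
    if np.abs(d[4:]).max()>2: print("stop");break
E
```

```text
tip [-87.17   0.07] peg [-65.11  -0.63] tray [-135.46   -0.38] tab end y-18 [-136.07  -16.83]
tare [  11.72 -135.01   -0.03  212.98    0.25   -0.2    -2.63]
12.333340000000002 [-120.13    0.05  212.86] [-0.21  0.3   0.52]
12.73334 [-110.15    0.04  212.93] [-0.59  0.21 -0.01]
13.13334 [-100.16    0.03  212.91] [-0.19  0.12  0.39]
13.533339999999999 [-90.15   0.04 212.92] [-0.32 -0.26  0.56]
13.933340000000001 [-80.14   0.04 212.92] [-0.15  0.08  0.06]
14.333340000000002 [-70.14   0.03 212.92] [-0.29  0.43  0.13]
```

The eye is on the peg with no contact, and the wrist view agrees to within 0.5 mm. Next I go past the flap and feel for the collar.

```bash
cat >>h.py <<'E'
TARE=np.array([.0,0,-2.4])
def step(x,v,n=5,dt=.02,z=213):
    manip.line_to(W(x,0,z),velocity=v);f=F(n,dt);f[4:]-=TARE;print(f.round(2));return f
E
python3 - <<'E'
from h import *
ok=True
for x in range(-64,-27,6):
    if abs(step(x,60)[4:]).max()>2.5: print("stop");ok=False;break
x=-28
while ok and x<10:
    x+=.7;f=step(x,20,3,.02)
    if f[4]<-1.8: break
E
```

```text
[ 1.4670e+01 -6.4100e+01  2.0000e-02  2.1297e+02  1.3000e-01  2.0000e-01
  5.0000e-02]
[ 1.5000e+01 -5.8080e+01  0.0000e+00  2.1295e+02 -2.1000e-01  2.2000e-01
  1.4000e-01]
[ 1.5330e+01 -5.2090e+01  0.0000e+00  2.1291e+02 -3.4000e-01  1.6000e-01
 -1.0000e-02]
[ 1.567e+01 -4.607e+01  0.000e+00  2.129e+02 -5.000e-02 -4.000e-01
 -6.800e-01]
[ 1.6000e+01 -4.0030e+01  1.0000e-02  2.1294e+02 -5.0000e-02  2.0000e-02
 -6.7000e-01]
[ 1.6330e+01 -3.4040e+01  0.0000e+00  2.1295e+02 -8.0000e-02  2.0000e-02
 -5.0000e-02]
[ 1.6670e+01 -2.8020e+01  1.0000e-02  2.1294e+02 -3.7000e-01  1.0000e-02
 -5.3000e-01]
[ 1.6980e+01 -2.7360e+01 -0.0000e+00  2.1301e+02 -1.7000e-01  1.5000e-01
  9.0000e-02]
[ 1.7280e+01 -2.6560e+01 -0.0000e+00  2.1301e+02 -4.0000e-02 -2.8000e-01
 -3.6000e-01]
[ 1.7580e+01 -2.5850e+01 -1.0000e-02  2.1299e+02  3.9000e-01  6.0000e-02
 -4.6000e-01]
[ 1.7880e+01 -2.5150e+01 -0.0000e+00  2.1298e+02 -1.0000e-02  5.4000e-01
 -7.3000e-01]
[ 1.818e+01 -2.447e+01 -1.000e-02  2.130e+02  2.800e-01 -1.100e-01
 -4.200e-01]
[ 1.848e+01 -2.377e+01  1.000e-02  2.130e+02  1.200e-01  3.400e-01
 -3
[... 1253 characters left out ...]
.1297e+02 -3.0000e-02 -1.1000e-01
  2.0000e-02]
[ 2.3280e+01 -1.2580e+01 -1.0000e-02  2.1297e+02 -6.1000e-01  3.8000e-01
 -2.1000e-01]
[ 2.3580e+01 -1.1890e+01  0.0000e+00  2.1299e+02  7.0000e-02 -3.9000e-01
  3.0000e-01]
[ 2.3880e+01 -1.1190e+01  1.0000e-02  2.1299e+02  2.6000e-01  4.7000e-01
 -2.1000e-01]
[ 2.4180e+01 -1.0480e+01  1.0000e-02  2.1298e+02  3.0000e-02 -4.5000e-01
  2.1000e-01]
[ 2.448e+01 -9.780e+00  1.000e-02  2.130e+02 -2.000e-02 -1.700e-01
 -5.000e-02]
[ 24.78  -9.08  -0.   212.99   0.3   -0.37   0.33]
[ 2.5080e+01 -8.5000e+00  2.0000e-02  2.1296e+02 -1.0800e+00  3.0000e-02
  8.2000e-01]
[ 2.5380e+01 -8.2500e+00  2.0000e-02  2.1293e+02 -5.5500e+00 -1.5000e-01
  2.6900e+00]
```

The collar is found at an eye x of about −8.5, as predicted. I'll hold there and check the force.

```bash
python3 - <<'E'
from h import *
np.set_printoptions(precision=2,suppress=True)
for i in range(3): f=F(8,.02);f[4:]-=TARE;print(f)
E
```

```text
[ 25.48  -8.26   0.02 212.93  -5.42  -0.26   2.33]
[ 25.61  -8.26   0.01 212.93  -5.27  -0.22   2.48]
[ 25.74  -8.25   0.02 212.95  -5.15  -0.47   2.25]
```

That gives a steady 5.3 N for 0.5 s. Now I pull back onto the flap.

```bash
python3 - <<'E'
from h import *
np.set_printoptions(precision=2,suppress=True)
step(-20,40);step(-38,60,10)
x=-38.
while x>-53:
    x-=.45;f=step(x,20,3)
    if f[4]>1.5: break
else: raise SystemExit("no flap")
for _ in range(4):
    f=F(6);d=5.8-(f[4]-TARE[0])
    if abs(d)<.6: break
    x-=np.clip(d/7,-.3,.3);step(x,20,4)
for i in range(5): f=F(8,.02);f[4:]-=TARE;print("hold",f)
E
```

```text
[ 26.31 -19.92  -0.03 213.17   0.11   0.36  -0.41]
[ 26.88 -37.78  -0.05 213.08  -0.11  -0.19   0.06]
[ 27.24 -38.41   0.   212.93  -0.26  -0.36   0.34]
[ 27.54 -38.9    0.   213.    -0.39   0.09   0.28]
[ 27.84 -39.35  -0.01 213.04   0.25   0.07   0.08]
[ 28.14 -39.83  -0.   212.99  -0.48  -0.23   0.78]
[ 28.44 -40.27   0.   213.01  -0.1   -0.29   0.12]
[ 28.74 -40.71   0.01 213.02   0.54  -0.13  -0.02]
[ 29.04 -41.16   0.01 212.99   0.13   0.37  -0.15]
[ 29.34 -41.62   0.01 212.99   0.61  -0.04   0.02]
[ 29.64 -42.06  -0.   213.01  -0.36  -0.09  -0.5 ]
[ 29.94 -42.52   0.   213.    -0.35   0.21   0.2 ]
[ 30.24 -42.97   0.   213.    -0.03  -0.25  -0.24]
[ 30.54 -43.41  -0.   213.02   0.58   0.37   0.12]
[ 30.84 -43.86  -0.01 213.     0.28  -0.06   0.45]
[ 31.14 -44.31  -0.   213.    -0.03   0.37  -0.11]
[ 31.44 -44.77  -0.01 213.     0.05   0.62   0.21]
[ 31.74 -45.22   0.01 213.     0.09   0.78   0.31]
[ 32.04 -45.65  -0.01 213.03  -0.6    0.2    0.62]
[ 32.34 -46.11  -0.01 213.     0.58   0.24  -0.02]
[ 32.64 -46.57  -0.   213.    -0.14  -0.43   0.02]
[ 32.94 -47.01  -0.01 213.01   0.54   0.07  -0.07]
[ 33.24 -47.45  -0.   213.02  -0.11   0.24  -0.15]
[ 33.54 -47.91  -0.   213.02   0.73  -0.02   0.28]
[ 33.84 -48.37   0.01 212.99   0.37   0.26   0.05]
[ 34.14 -48.77  -0.01 213.02   0.59   0.18   0.19]
[ 34.44 -49.03  -0.01 213.11   1.92   0.62   0.6 ]
[ 34.85 -49.28  -0.01 213.16   3.86  -0.01  -0.37]
[ 35.27 -49.5   -0.02 213.18   4.81   0.4    0.6 ]
[ 35.68 -49.53  -0.03 213.21   5.49   0.28  -0.24]
[ 36.1  -49.58  -0.03 213.21   5.51  -0.24  -0.26]
hold [ 36.2  -49.58  -0.03 213.22   5.9    0.12  -0.37]
hold [ 36.33 -49.57  -0.03 213.23   5.59   0.05  -0.37]
hold [ 36.47 -49.58  -0.04 213.22   5.54   0.09   0.18]
hold [ 36.6  -49.58  -0.03 213.22   5.49   0.35  -0.12]
hold [ 36.73 -49.57  -0.03 213.22   5.58   0.29  -0.26]
```

The flap holds at about 5.6 N for more than 0.6 s. Now I'll go to mid-play, lower until the peg takes the weight, release and retreat.

```bash
python3 - <<'E'
from h import *
step(-30,40,10)
z=213
step(-30,30,5,.03,210.5);z=210.5
while z>207:
    z-=.35;f=step(-30,15,5,.03,z)
    if f[6]>1.5: break
manip.dwell(.3);f=F(8);print(f-np.r_[0,0,0,0,TARE])
manip.command_gripper(40);manip.dwell(.4)
p=S()[7]["eef_pos"];print(S()[7]["finger_gap"],F(8))
manip.line_to((p[0],p[1],330),velocity=60)
manip.dwell(1.)
s=manip.snapshot("scene");cv2.imwrite("pics/s9.png",s["img"][:,:,::-1])
w=manip.snapshot("wrist");a=cv2.resize(s["img"][180:330,345:485],(400,429),interpolation=2);b=cv2.resize(w["img"][60:360,260:480],(400,545),interpolation=2)
cv2.imwrite("pics/c9.png",np.hstack([cv2.copyMakeBorder(a,0,116,0,0,0),b])[:,:,::-1]);print(S()[:7])
E
```

```text
[ 3.7530e+01 -3.0160e+01  3.0000e-02  2.1292e+02  1.0000e-02  1.1000e-01
  1.0000e-02]
[ 3.7940e+01 -3.0110e+01  1.0000e-02  2.1041e+02 -1.1000e-01  1.0000e-02
  3.9000e-01]
[ 3.8360e+01 -3.0000e+01 -0.0000e+00  2.1015e+02  3.2000e-01 -1.5000e-01
  4.0000e-02]
[ 3.8780e+01 -3.0000e+01 -0.0000e+00  2.0978e+02 -1.0000e-02 -4.3000e-01
 -1.5000e-01]
[ 3.9190e+01 -3.0010e+01  2.0000e-02  2.0944e+02  3.4000e-01 -3.0000e-02
 -4.3000e-01]
[ 3.9610e+01 -3.0010e+01  1.0000e-02  2.0909e+02  4.3000e-01  1.0000e-01
 -9.0000e-02]
[ 4.0020e+01 -2.9970e+01  0.0000e+00  2.0886e+02 -4.2000e-01 -1.9000e-01
  1.0100e+00]
[ 4.0440e+01 -2.9940e+01 -1.0000e-02  2.0866e+02 -9.3000e-01  2.9000e-01
  4.4600e+00]
[ 4.09000000e+01 -2.99311941e+01 -4.72926798e-03  2.08574533e+02
 -8.41550989e-01  5.91183523e-01  5.46089645e+00]
39.81741358548081 [ 4.18250000e+01 -3.00023678e+01  1.07694618e-03  2.08407875e+02
 -2.12285770e-02 -1.50199441e-01 -2.59182668e-02]
(45.175, np.float64(-29.985366492867627), np.float64(-0.007871299612788624), np.float64(329.9872992154922), np.float64(0.06283442414666919), np.float64(0.029455642136885573), np.float64(0.54325571818272))
```

View pics/c9.png

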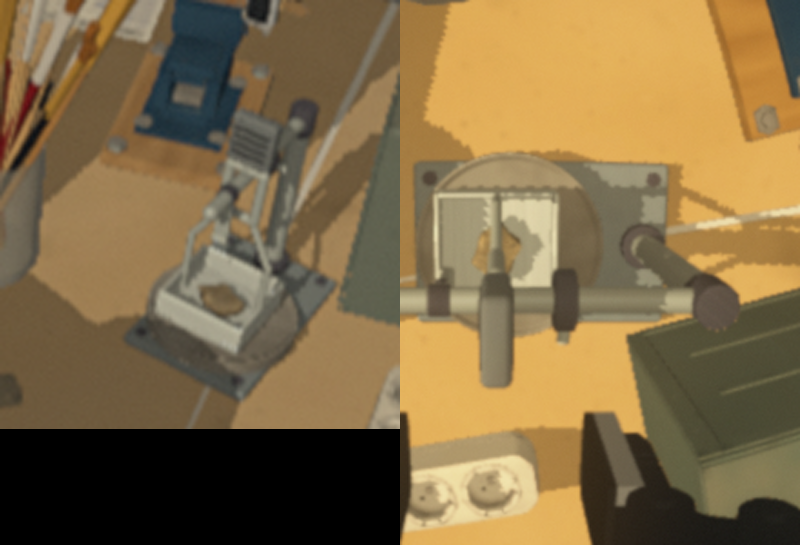

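The frame hangs upright on the peg between the flap lug (crop x≈440) and the collar (≈565), with its tab at about (497,345). The flap is down and the gripper is clear.

```bash
python3 - <<'E'
from h import *
manip.dwell(2);print(manip.hand_in())
E
```

```text
the job is handed in; nothing more can be done
None
```

The frame is hanging freely and upright on the peg between flap and collar: I pressed it home at about 5.3 N, pulled it back against the flap at about 5.6 N for over half a second, and handed the job in at about 47 s, with no verdict returned.

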